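# Open the counter display case and set out the gift tins

### The job

Raise the clear lid of the wooden display case to 60 degrees from closed and leave it standing there. Then set the three gift tins in a neat row on the blue pads under the lid, each upright and square on its pad with its long side running front to back: seen from the pull side of the case, red on the left, yellow in the middle, green on the right. Set them down, do not drop them, and leave the lantern and the snow globe alone.

Things in the scene. Friction and masses are not known exactly. Their poses are not given: they have to be found in the camera images.
- case: wooden display case fixed to the counter, 200 mm deep (its x), 300 wide (its y), 45 high, walls 8, inner floor 6 mm up, grey lining, three blue pads at x = +20 mm, y = +88, 0, -88. Origin: centre of its underside; x points from the front (pull side, facing the robot) to the hinge side, y left as seen from the robot, z up. Hinge line of the clear lid: x = +95 mm, 48 mm up.
- lid (a joint): angle (rad) of the clear lid: 0 closed, grows as its front edge rises, stop at 1.31; 60 degrees is 1.047. Sheet 195 mm deep, 300 wide, 5 thick, 350 g. Stiff hinge (0.7 N m friction, no spring) holds it where left; lifting at the pull takes about 5 N. Starts at 0 to 0.2. At 60 degrees it overhangs the pads: reach in from the front, tool tilted about 30 degrees.
- lid_hinge (a point): middle of the lid's hinge line, along the case's y, on the case's far rim, in the lid's mid-plane. Axes turn with the lid.
- lid_pull (a point): centre of the lid's pull: brass barrel 20 mm in diameter, 40 mm long, along the case's y, in the lid's mid-plane, 225 mm from the hinge line, 20 mm clear of the lid's front edge, on a stem 12 mm wide and 8 thick at its middle; 48 mm above the counter when closed. Can be pinched by its free flat ends from above and turns between the fingers. Axes turn with the lid.
- pad_left (a point): centre of the top of the left blue felt pad in the case (+y side), on the case's inner floor, 6 mm above the counter. Pad 80 mm along the case's x by 50 mm along its y, flat (no rim); neighbouring pads are 88 mm apart. Axes as the case's.
- pad_middle (a point): centre of the top of the middle blue felt pad in the case (at y = 0), on the case's inner floor, 6 mm above the counter. Pad 80 mm along the case's x by 50 mm along its y, flat (no rim); neighbouring pads are 88 mm apart. Axes as the case's.
- pad_right (a point): centre of the top of the right blue felt pad in the case (-y side), on the case's inner floor, 6 mm above the counter. Pad 80 mm along the case's x by 50 mm along its y, flat (no rim); neighbouring pads are 88 mm apart. Axes as the case's.
- tin_red: red gift tin, closed box 70 mm long (its x), 40 wide (its y), 42 high, 90 to 180 g, loose on the counter on its 70 x 40 base at one of three spots right of the case, long side pointing roughly away from the robot; thin brass line round it, brass ring on top; alike when turned half round. Origin: centre of its underside, z up.
- tin_yellow: yellow gift tin, closed box 70 mm long (its x), 40 wide (its y), 42 high, 90 to 180 g, loose on the counter on its 70 x 40 base at one of three spots right of the case, long side pointing roughly away from the robot; thin brass line round it, brass ring on top; alike when turned half round. Origin: centre of its underside, z up.
- tin_green: green gift tin, closed box 70 mm long (its x), 40 wide (its y), 42 high, 90 to 180 g, loose on the counter on its 70 x 40 base at one of three spots right of the case, long side pointing roughly away from the robot; thin brass line round it, brass ring on top; alike when turned half round. Origin: centre of its underside, z up.
- lantern: black square lantern 70 mm wide and 150 mm high, left of the case. Bystander, not to be disturbed. Origin: centre of its underside.
- globe: glass snow globe on a dark wooden foot, 72 mm in diameter and 88 mm high, beyond the tins. Bystander, not to be disturbed. Origin: centre of its underside.
Mind the look-alikes: they are no part of the job. There is more than one size of the tin_yellow; the job needs the smaller. There is more than one size of the tin_red; the one meant has the size given above.

How it is judged:
On the way:
1. the lid stands at 60 degrees, within 6 degrees, let go (value of joint lid between 0.94 and 1.155 rad and contact force between the fingers and lid below 0.1 N), for 0.3 s.
At the end, for the whole second after the job is handed in: The lid stands at 60 degrees (0.94 to 1.155 rad). The red, yellow and green tins rest upright (within 5 degrees) on the floor of the case, on the left, middle and right pads, each centred within 12 mm and its long side within 8 degrees of the case's front-to-back direction, at rest (value of joint lid between 0.94 and 1.155 rad and velocity of joint lid below 0.05 rad/s and horizontal distance between tin_red and pad_left below 0.012 m and angle between the x axis of each of tin_red, tin_yellow, tin_green and the x axis of case, either way round below 0.14 rad and angle between each of tin_red, tin_yellow, tin_green's own z axis and vertical below 0.09 rad and z of tin_red in the frame of pad_left between -0.006 and 0.006 m and linear speed of each of tin_red, tin_yellow, tin_green below 0.02 m/s and horizontal distance between tin_yellow and pad_middle below 0.012 m and z of tin_yellow in the frame of pad_middle between -0.006 and 0.006 m and horizontal distance between tin_green and pad_right below 0.012 m and z of tin_green in the frame of pad_right between -0.006 and 0.006 m); the robot touches nothing.
It fails at once if the lantern is pushed more than 25 mm or tipped (distance of lantern from where it was at the start of the episode above 0.025 m or angle between lantern's own z axis and vertical above 0.3 rad).
It fails at once if the globe is pushed more than 25 mm or tipped (distance of globe from where it was at the start of the episode above 0.025 m or angle between globe's own z axis and vertical above 0.3 rad).
It fails at once if a tin is dropped (falls freely faster than 0.6 m/s, about 18 mm) ((linear speed of tin_red above 0.6 m/s and contact force between tin_red and the fingers below 0.1 N) or (linear speed of tin_yellow above 0.6 m/s and contact force between tin_yellow and the fingers below 0.1 N) or (linear speed of tin_green above 0.6 m/s and contact force between tin_green and the fingers below 0.1 N)).
It also fails if it takes over 72 s, if anything falls off the work surface, if the arm or the gripper's body presses on something with over 40 N, if the wrist force passes 120 N, or if a joint passes its speed limit or range.

### The arm

A 7-joint arm with a two-finger parallel gripper is mounted at the origin on the work surface. World frame = base frame: x ahead of the robot, y to its left, z up, the work surface at z = 0. Lengths are in m, angles in rad, forces in N, time in s.
With the tool pointing down it reaches from about 0.35 to 0.775 m from the base axis. Payload 3.1 kg.
Tool frame: the origin (TCP) lies midway between the tips of the shut fingers; the grasp point (between the pads) lies behind it (r.grip_point_offset is the z of the grasp point in the tool frame, in m); z points along the fingers, y is the line along which they close (so a half turn about z gives the same grasp; the last joint's range is limited). The gripper opens to 85 mm and grips with 20 to 120 N. Pads are 22 mm wide; open, the fingers measure 114 mm over their backs; the gripper's body (76 mm by 85 mm) begins 54 mm behind the grasp point. The pads swing forward as they close: fully open they stand 13 mm farther back than shut.
Start: joints at [1.228, 0.311, 0.014, 1.512, -0.004, 1.319, -0.027], TCP at [0.163, -0.525, 0.231] pointing down, gripper open.
Joint ranges: [-2.7, 2.7], [-0.3, 1.91], [-1.27, 1.3], [0.12, 2.57], [-1.44, 4.58], [0.2, 2.03], [-3.05, 3.05]. Speed limits (rad/s): [2.79, 2.79, 3.14, 3.14, 3.14, 3.14, 3.14].

### API

Orientations are given as a rotation vector (axis times angle).
In Python, from bench import r gives the robot as it stands.
- The arm moves only by the shell command python3 -m jog 'ROWS' [FORCE]. ROWS is JSON, a list of rows, each an object of numbers: "rx", "ry", "rz": the turn, a rotation vector about the world's x, y, z each as a share of 90 degrees, from -1 to 1; "x", "y", "z": the shift along the world's x, y, z each as a share of 200 mm, from -1 to 1; "jaw": the opening, from 0 (shut) to 1 (fully open). A call has 1 to 20 rows; each row is the pose to reach, as a shift and turn from the pose commanded when the call began; what a row does not reach only later rows make up. A row lasts 1/8 s, in which the tool goes at most 62.5 mm and 10.7 degrees, less where a joint would pass 70% of its speed; a pose out of reach is approached as far as the arm can. A call with a number of a shift or a turn outside -1 to 1 is refused whole. A call with a gripper value outside its range is refused whole. The fingers move at their own pace and stop on an object; FORCE is the grip in N (left out, the last holds). Time passes only in rows, so rows that repeat a pose let the fingers close. It gives the time, the measured TCP pose, the force, the opening and the grip force at its end, in the units of the state.
- r.observe(): the state, without advancing time (a new reading comes with each control period).
- r.grab_frame(name): name is "scene" or "top"; returns a dict with "frame" (400x640x3 uint8, blue, green, red), "range_z" (400x640 float32, m along the optical axis (not along the pixel's ray), 0 where there is no reading), "mtx" (3x3 intrinsics, pixels), "rvec" (rotation vector, rad) and "tvec" (3), from world to camera coordinates, as OpenCV has them. Camera axes: x right, y down, z forward; pixel columns grow to the right and rows downward; lengths in m; the calibration is good to about 2 mm. A picture is of the moment at which its call begins.
- r.sign_off(): hands the job in; it is judged then, once.
Trained networks look in a picture, given as the dict that the camera call returned (one of the last four; its "shot" number tells which), for a name from the list of things; names that differ only in an ending like _2 or _b are one class to them, and where a whole thing is asked for, a point or a joint stands for the part that bears it (a point fixed in the world has none). Each returns a list of dicts, best first, with "p" (0 to 1); they miss things now and then, are a little off and sometimes report something else, mostly with a low value. They report only what shows in the picture. A call takes as long as a camera call. They do not tell look-alikes from the thing itself.
- r.silhouettes(picture, name): "region" (400x640 bool, what is visible of it) and "point" ([column, row] in pixels, amid what is visible of it).
- r.place_of(picture, name): "point" ([column, row] in pixels: a listed point, or the origin of a listed thing).
The state is a dict: "time": time; "joints": joint angles; "qd": joint speeds; "joint_efforts": joint torques, N m; "ee_pos": TCP position; "tool_rot": TCP orientation; "ft_force": force on the tool from outside, world axes, zero at the start; "moment": the same for the moment, N m; "grip_width": finger opening in m; "gripper_force": force on a finger pad.
Only numpy, scipy, OpenCV 4.12 (cv2) and the standard library are available. Lean on these libraries where they do the work, as an engineer would, in place of code of your own. Each camera call takes 0.05 s, during which the arm holds its last target. There are 200 camera calls.

## Working session

There is one attempt and no reset: what is moved stays moved. The work goes in short steps, Python scripts to look and compute and a shell command to move; the robot and the scene stay as the last step left them, time stands still between calls to the robot, and variables do not carry over. Pictures are saved under pics/ and viewed, at most 10 in all, crops included, and the job is handed in when it is done.

```bash
ls; mkdir -p pics; cat > h.py <<'E'
import numpy as np, cv2
from bench import r
def cam(p):
    R,_=cv2.Rodrigues(np.array(p["rvec"],float)); return np.array(p["mtx"]),R,np.array(p["tvec"],float).ravel()
def cloud(p):
    K,R,t=cam(p); z=p["range_z"]; v,u=np.mgrid[:z.shape[0],:z.shape[1]]
    c=np.stack([(u-K[0,2])/K[0,0]*z,(v-K[1,2])/K[1,1]*z,z],-1)
    w=(c-t)@R; w[z<=0]=np.nan; return w
def at_z(p,uv,z):
    K,R,t=cam(p); d=R.T@np.linalg.inv(K)@np.array([uv[0],uv[1],1.]); o=-R.T@t
    return o+d*(z-o[2])/d[2]
E
python3 - <<'E'
from h import *
s=r.observe(); print({k:np.round(v,3) for k,v in s.items()}, r.grip_point_offset)
for n in ("scene","top"):
    p=r.grab_frame(n); cv2.imwrite(f"pics/{n}0.png",p["frame"]); w=cloud(p)
    K,R,t=cam(p); print(n,"cam pos",np.round(-R.T@t,3))
    for o in ("tin_red","tin_yellow","tin_green","lantern","globe"):
        for d in r.silhouettes(p,o):
            m=d["region"]; q=w[m]; q=q[~np.isnan(q[:,0])]
            zt=np.percentile(q[:,2],95); tp=q[q[:,2]>zt-.008]
            rc=cv2.minAreaRect((tp[:,:2]*1000).astype(np.float32))
            print(o,round(d["p"],2),d["point"],"ztop",round(zt,3),"rect mm",np.round(rc[0]),np.round(rc[1]),round(rc[2],1))
    for o in ("pad_left","pad_middle","pad_right","lid_pull","lid_hinge","case"):
        for d in r.place_of(p,o):
            u,v=np.round(d["point"]).astype(int); print(o,round(d["p"],2),u,v,np.round(w[min(v,399),min(u,639)],3),np.round(at_z(p,d["point"],{"p":.006,"l":.048,"c":0}[o[0]]),3))
E
```

```text
pics
{'time': np.float64(0.0), 'joints': array([ 1.228,  0.312,  0.014,  1.513, -0.004,  1.319, -0.027]), 'qd': array([ 0.001, -0.001, -0.001,  0.   , -0.   ,  0.001,  0.   ]), 'joint_efforts': array([-1.0000e-03, -3.7990e+01,  1.4600e-01, -2.3059e+01,  1.2000e-02,
        1.3000e-02, -0.0000e+00]), 'ee_pos': array([ 0.163, -0.525,  0.23 ]), 'tool_rot': array([-3.104e+00, -4.710e-01,  1.000e-03]), 'ft_force': array([ 0.365, -0.217,  0.249]), 'moment': array([0.042, 0.003, 0.009]), 'gripper_force': np.float64(0.0), 'grip_width': np.float64(0.085)} -0.0187
scene cam pos [ 1.265 -0.507  0.98 ]
tin_red 0.85 [250.0, 272.8] ztop 0.044 rect mm [ 651. -248.] [40. 69.] 77.3
tin_red 0.68 [215.4, 293.4] ztop 0.032 rect mm [ 645. -340.] [48. 30.] 4.9
tin_red 0.37 [351.1, 185.9] ztop 0.058 rect mm [576. 145.] [246. 305.] 14.6
tin_yellow 0.82 [121.4, 262.0] ztop 0.059 rect mm [ 433. -481.] [98. 55.] 27.1
tin_yellow 0.59 [173.7, 253.4] ztop 0.044 rect mm [ 484. -366.] [40. 73.] 73.1
lantern 0.96 [409.4, 108.1] ztop 0.123 rect mm [483. 491.] [45. 36.] 39.3
globe 0.63 [309.8, 273.4] ztop 0.086 rect m
[... 807 characters left out ...]
yellow 0.7 [426.1, 239.2] ztop 0.046 rect mm [ 479. -363.] [40. 69.] 72.9
tin_green 0.51 [377.4, 228.0] ztop 0.046 rect mm [ 521. -200.] [39. 69.] 63.2
tin_green 0.36 [424.6, 237.4] ztop 0.046 rect mm [ 479. -363.] [40. 69.] 73.2
tin_green 0.19 [276.0, 208.9] ztop 0.06 rect mm [571. 146.] [243. 301.] 14.2
lantern 0.85 [170.3, 244.5] ztop 0.128 rect mm [474. 495.] [38. 39.] 15.2
globe 0.87 [358.6, 158.7] ztop 0.087 rect mm [ 750. -135.] [44. 47.] 55.7
pad_right 0.49 292 242 [0.472 0.101 0.002] [0.47  0.1   0.006]
lid_pull 0.91 288 246 [0.458 0.111 0.062] [0.459 0.111 0.048]
lid_hinge 0.83 268 179 [0.693 0.185 0.004] [0.686 0.178 0.048]
case 0.67 279 213 [0.568 0.141 0.06 ] [0.573 0.147 0.   ]
```

View pics/scene0.png

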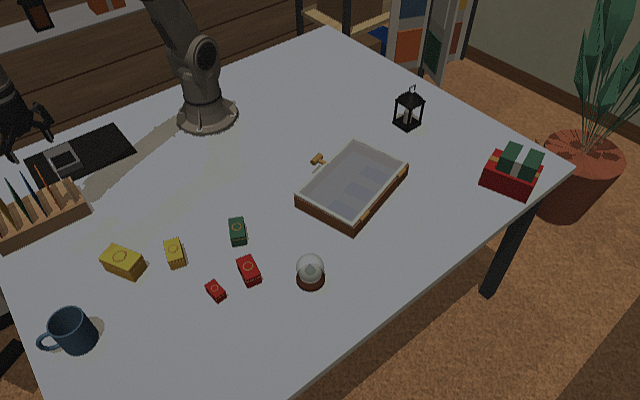

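View pics/top0.png

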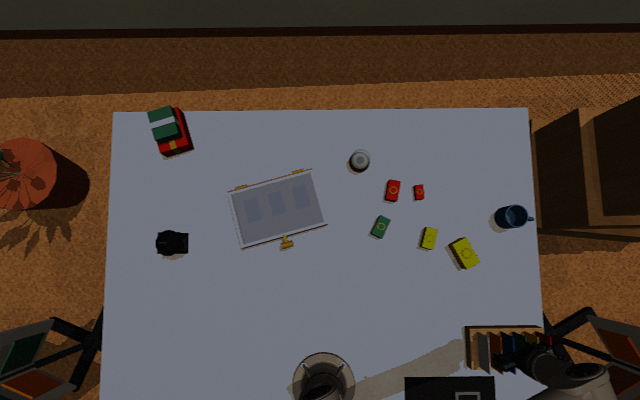

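The views show the case turned about 15° with its pull at scene (318,158) / top (287,245). The wanted tins are red at top (392,190), yellow (429,238) and green (380,227). The small red one (419,192) and the big yellow one (464,252) are the look-alikes. Next I measure the case.

```bash
python3 - <<'E'
from h import *
for n in ("top","scene"):
    p=r.grab_frame(n); w=cloud(p); f=p["frame"].astype(int)
    K,R,t=cam(p); print(n,K[0,0])
    a=np.deg2rad(14.5); c0=np.array([.573,.147]); ex=np.array([np.cos(a),np.sin(a)]); ey=np.array([-ex[1],ex[0]])
    loc=np.stack([(w[...,:2]-c0)@ex,(w[...,:2]-c0)@ey],-1)
    m=(np.abs(loc[...,0])<.075)&(np.abs(loc[...,1])<.13)&(w[...,2]>.03)
    A=np.c_[loc[m],np.ones(m.sum())]; z=w[...,2][m]
    s,_,_,_=np.linalg.lstsq(A,z,rcond=None); print("lid plane",s,"std",np.std(A@s-z))
    # blue pads
    b=f[...,0]-f[...,2]; print("b range in lid",np.percentile(b[m],[5,25,50,75,95]),np.percentile(f[...,1][m],[5,25,50,75,95]))
    g=f.sum(2); th=(np.percentile(b[m],5)+np.percentile(b[m],97))/2
    mm=((b>th)&m).astype(np.uint8); mm=cv2.morphologyEx(mm,cv2.MORPH_OPEN,np.ones((3,3)))
    k,l,st,ce=cv2.connectedComponentsWithStats(mm)
    for i in range(1,k):
        if st[i,4]<40: continue
        q=np.argwhere(l==i)[:,::-1]; q3=np.array([at_z(p,x,.006)[:2] for x in q])
        rc=cv2.minAreaRect((q3*1000).astype(np.float32)); print("pad?",st[i,4],np.round(q3.mean(0),4),np.round(rc[0],1),np.round(rc[1]),round(rc[2],1))
    # rim mask
    e=(w[...,2]>.03)&(np.hypot(*(np.moveaxis(w[...,:2],-1,0)-c0[:,None,None]))<.22)
    e=cv2.morphologyEx(e.astype(np.uint8),cv2.MORPH_OPEN,np.ones((7,7)))
    k,l,st,ce=cv2.connectedComponentsWithStats(e); i=1+np.argmax(st[1:,4]); q=w[l==i]
    rc=cv2.minAreaRect((q[:,:2]*1000).astype(np.float32)); print("case",np.round(rc[0],1),np.round(rc[1]),rc[2])
    im=p["frame"][150:270,215:345] if n=="top" else p["frame"][130:250,280:420]
    cv2.imwrite(f"pics/{n}c.png",cv2.resize(im,None,fx=5,fy=5,interpolation=cv2.INTER_CUBIC))
E
```

```text
top 420.3314798514202
lid plane [-0.03812717 -0.00060103  0.05396225] std 0.003009047599219121
b range in lid [ 8.  9. 10. 17. 19.] [83. 85. 88. 89. 91.]
pad? 312 [0.6306 0.0703] [631.   70.6] [79. 51.] 16.5
pad? 311 [0.6076 0.1548] [607.9 155. ] [79. 49.] 15.1
pad? 303 [0.5848 0.2398] [585.2 239.8] [79. 49.] 14.5
case [589.8 152.2] [207. 301.] 15.115371704101562
scene 460.0518126004946
lid plane [-0.03817048 -0.00121454  0.05400838] std 0.0019366938178485837
b range in lid [-5.1 -2.   2.   3.   9. ] [100. 103. 105. 107. 109.]
pad? 255 [0.5747 0.2384] [573.3 238.9] [61. 60.] 12.5
pad? 279 [0.5959 0.1529] [595.  152.4] [63. 57.] 17.5
pad? 183 [0.6174 0.0774] [616.9  76.8] [59. 36.] 12.9
case [593.1 150.5] [210. 308.] 15.018433570861816
```

View pics/topc.png

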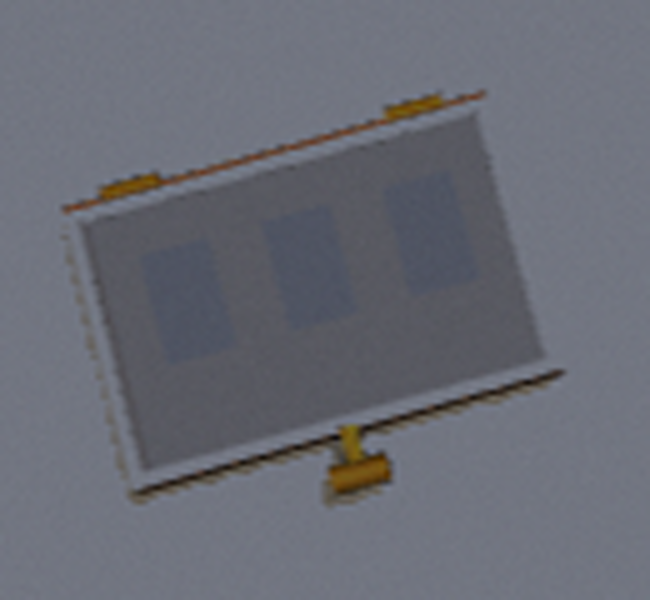

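```bash
cat > plan.py <<'E'
import sys
from h import *
from scipy.spatial.transform import Rotation as Ro
# args: x y z yaw_deg tilt_deg
x,y,z,yw,ti=map(float,sys.argv[1:6]); c,s=np.cos(np.radians(yw)),np.sin(np.radians(yw)); T=np.radians(ti)
f=np.array([c,s,0]); ty=np.array([s,-c,0]); tz=-np.cos(T)*np.array([0,0,1])+np.sin(T)*f
Rg=np.c_[np.cross(ty,tz),ty,tz]
o=r.observe(); Rn=Ro.from_rotvec(o["tool_rot"]).as_matrix()
print("shift",np.round((np.array([x,y,z])-o["ee_pos"])/.2,3),"turn",np.round(Ro.from_matrix(Rg@Rn.T).as_rotvec()/(np.pi/2),3),"t",o["time"])
E
python3 plan.py 0.463 0.115 0.15 15.1 0; python3 plan.py 0.45 -0.2 0.2 15.1 0
```

```text
shift [ 1.5    3.201 -0.406] turn [-0.     0.    -0.024] t 1.3
shift [ 1.435  1.626 -0.156] turn [-0.     0.    -0.024] t 1.3
```

```bash
python3 -m jog '[{"x":0.5,"y":0.3,"rz":-0.024},{"x":0.8,"y":0.6,"rz":-0.024},{"x":1,"y":1,"rz":-0.024},{"x":1,"y":1,"rz":-0.024},{"x":1,"y":1,"rz":-0.024}]'; python3 -m jog '[{"x":0.3,"y":0.3},{"x":0.5,"y":0.65},{"x":0.5,"y":1},{"x":0.5,"y":1}]';python3 -m jog '[{"y":0.3},{"y":0.65},{"y":1,"z":-0.2},{"y":1,"z":-0.4},{"y":1,"z":-0.4}]'; python3 plan.py 0.463 0.115 0.035 15.1 0
```

```text
shift [ 1.5    3.201 -0.981] turn [-0.     0.    -0.024] t 1.3validation failed for argument at $[0]...
validation failed for argument at $[0]...
validation failed for argument at $[0]...
```

```bash
python3 -m jog '[{"x":0.5,"y":0.3,"z":0,"rx":0,"ry":0,"rz":-0.024,"jaw":1},{"x":0.8,"y":0.6,"z":0,"rx":0,"ry":0,"rz":-0.024,"jaw":1},{"x":1,"y":1,"z":0,"rx":0,"ry":0,"rz":-0.024,"jaw":1},{"x":1,"y":1,"z":0,"rx":0,"ry":0,"rz":-0.024,"jaw":1},{"x":1,"y":1,"z":0,"rx":0,"ry":0,"rz":-0.024,"jaw":1}]'; python3 plan.py 0.463 0.115 0.035 15.1 0
```

```text
time: 1.92
ee_pos: [0.3655, -0.3217, 0.2316]
tool_rot: [-3.113, -0.42, -0.002]
ft_force: [0.3, -0.5, 0.0]
grip_width: 0.0855
gripper_force: 0.0
shift [ 0.487  2.184 -0.983] turn [-0.     0.001 -0.003] t 1.925
```

```bash
python3 -m jog '[{"x":0.3,"y":0.3,"z":0,"rx":0,"ry":0,"rz":0,"jaw":1},{"x":0.49,"y":0.6,"z":0,"rx":0,"ry":0,"rz":0,"jaw":1},{"x":0.49,"y":1,"z":0,"rx":0,"ry":0,"rz":0,"jaw":1},{"x":0.49,"y":1,"z":0,"rx":0,"ry":0,"rz":0,"jaw":1}]'; python3 -m jog '[{"x":0,"y":0.3,"z":0,"rx":0,"ry":0,"rz":0,"jaw":1},{"x":0,"y":0.6,"z":0,"rx":0,"ry":0,"rz":0,"jaw":1},{"x":0,"y":1,"z":-0.3,"rx":0,"ry":0,"rz":0,"jaw":1},{"x":0,"y":1,"z":-0.3,"rx":0,"ry":0,"rz":0,"jaw":1},{"x":0,"y":1,"z":-0.3,"rx":0,"ry":0,"rz":0,"jaw":1}]'; python3 plan.py 0.463 0.115 0.035 15.1 0
```

```text
time: 2.42
ee_pos: [0.4617, -0.1217, 0.2315]
tool_rot: [-3.113, -0.418, -0.001]
ft_force: [-0.1, 0.2, 0.3]
grip_width: 0.0856
gripper_force: 0.0
time: 3.05
ee_pos: [0.459, 0.0776, 0.1698]
tool_rot: [-3.112, -0.422, 0.006]
ft_force: [-0.4, 0.1, -0.5]
grip_width: 0.0854
gripper_force: 0.0
shift [ 0.02   0.187 -0.674] turn [-0.001 -0.003 -0.004] t 3.05
```

```bash
python3 -m jog '[{"x":0.02,"y":0.19,"z":-0.1,"rx":0,"ry":0,"rz":0,"jaw":1},{"x":0.02,"y":0.19,"z":-0.3,"rx":0,"ry":0,"rz":0,"jaw":1},{"x":0.02,"y":0.19,"z":-0.55,"rx":0,"ry":0,"rz":0,"jaw":1},{"x":0.02,"y":0.19,"z":-0.67,"rx":0,"ry":0,"rz":0,"jaw":1},{"x":0.02,"y":0.19,"z":-0.67,"rx":0,"ry":0,"rz":0,"jaw":0.5},{"x":0.02,"y":0.19,"z":-0.67,"rx":0,"ry":0,"rz":0,"jaw":0.3},{"x":0.02,"y":0.19,"z":-0.67,"rx":0,"ry":0,"rz":0,"jaw":0.3},{"x":0.02,"y":0.19,"z":-0.67,"rx":0,"ry":0,"rz":0,"jaw":0.3},{"x":0.02,"y":0.19,"z":-0.67,"rx":0,"ry":0,"rz":0,"jaw":0.3}]' 60
```

```text
time: 4.18
ee_pos: [0.4655, 0.1173, 0.0393]
tool_rot: [-3.108, -0.413, -0.006]
ft_force: [-2.1, 5.6, -0.4]
grip_width: 0.0387
gripper_force: 64.0
```

```bash
python3 -m jog '[{"x":0.01,"y":0,"z":0.09,"rx":0,"ry":0,"rz":0,"jaw":0.3},{"x":0.021,"y":0.006,"z":0.18,"rx":0,"ry":0,"rz":0,"jaw":0.3},{"x":0.043,"y":0.012,"z":0.267,"rx":0,"ry":0,"rz":0,"jaw":0.3},{"x":0.069,"y":0.019,"z":0.352,"rx":0,"ry":0,"rz":0,"jaw":0.3},{"x":0.104,"y":0.028,"z":0.435,"rx":0,"ry":0,"rz":0,"jaw":0.3},{"x":0.143,"y":0.039,"z":0.514,"rx":0,"ry":0,"rz":0,"jaw":0.3},{"x":0.19,"y":0.051,"z":0.59,"rx":0,"ry":0,"rz":0,"jaw":0.3},{"x":0.241,"y":0.065,"z":0.663,"rx":0,"ry":0,"rz":0,"jaw":0.3},{"x":0.299,"y":0.081,"z":0.73,"rx":0,"ry":0,"rz":0,"jaw":0.3},{"x":0.36,"y":0.097,"z":0.793,"rx":0,"ry":0,"rz":0,"jaw":0.3},{"x":0.405,"y":0.109,"z":0.832,"rx":0,"ry":0,"rz":0,"jaw":0.3},{"x":0.453,"y":0.122,"z":0.87,"rx":0,"ry":0,"rz":0,"jaw":0.3},{"x":0.5,"y":0.135,"z":0.9,"rx":0,"ry":0,"rz":0,"jaw":0.3},{"x":0.542,"y":0.146,"z":0.93,"rx":0,"ry":0,"rz":0,"jaw":0.3},{"x":0.542,"y":0.146,"z":0.93,"rx":0,"ry":0,"rz":0,"jaw":0.3}]'
cat > lid.py <<'E'
from h import *
a=np.radians(15.1); ex=np.array([np.cos(a),np.sin(a)]); ey=np.array([-ex[1],ex[0]]); o=np.array([.5885,.1498])
for n in ("scene","top"):
    p=r.grab_frame(n); w=cloud(p); X=(w[...,:2]-o)@ex; Y=(w[...,:2]-o)@ey; Z=w[...,2]
    m=(np.abs(Y)<.145)&(X>-.05)&(X<.09)&(Z>.075)&(np.arctan2(Z-.048,.095-X)<1.35)&(np.hypot(Z-.048,.095-X)<.19)&(np.abs(Y)>.06)
    th=np.arctan2(Z[m]-.048,.095-X[m]); print(n,m.sum(),np.round(np.percentile(th,[5,25,50,75,95]),3))
    cv2.imwrite(f"pics/lid_{n}.png",p["frame"])
E
python3 lid.py
```

```text
time: 6.05
ee_pos: [0.5712, 0.1459, 0.2223]
tool_rot: [-3.108, -0.418, 0.006]
ft_force: [0.5, 5.8, -9.1]
grip_width: 0.0383
gripper_force: 62.6
scene 2582 [1.018 1.032 1.048 1.08  1.16 ]
top 726 [1.007 1.018 1.026 1.042 1.091]
```

```bash
python3 -m jog '[{"x":0,"y":0,"z":0,"rx":0,"ry":0,"rz":0,"jaw":0.8},{"x":0,"y":0,"z":0,"rx":0,"ry":0,"rz":0,"jaw":0.8},{"x":0,"y":0,"z":0,"rx":0,"ry":0,"rz":0,"jaw":0.8},{"x":0,"y":0,"z":0,"rx":0,"ry":0,"rz":0,"jaw":0.8},{"x":-0.1,"y":-0.05,"z":0.15,"rx":0,"ry":0,"rz":0,"jaw":0.8},{"x":-0.2,"y":-0.1,"z":0.4,"rx":0,"ry":0,"rz":0,"jaw":0.8},{"x":-0.4,"y":-0.3,"z":0.4,"rx":0,"ry":0,"rz":0,"jaw":0.8},{"x":-0.5,"y":-0.6,"z":0.3,"rx":0,"ry":0,"rz":0,"jaw":0.8},{"x":-0.5,"y":-0.9,"z":0,"rx":0,"ry":0,"rz":0,"jaw":0.8},{"x":-0.5,"y":-0.9,"z":0,"rx":0,"ry":0,"rz":0,"jaw":0.8}]' 40
python3 lid.py
python3 - <<'E'
from h import *
for n in ("top","scene"):
    p=r.grab_frame(n); w=cloud(p)
    for nm,x,y in (("red",.647,-.245),("yellow",.481,-.364),("green",.521,-.2)):
        m=(np.hypot(w[...,0]-x,w[...,1]-y)<.05)&(w[...,2]>.034)&(w[...,2]<.06)
        q=w[m]; rc=cv2.minAreaRect((q[:,:2]*1000).astype(np.float32)); C=np.cov(q[:,:2].T); e,v=np.linalg.eigh(C); d=v[:,1]
        print(n,nm,np.round(q.mean(0),4),np.round(rc[0]),np.round(rc[1]),round(rc[2],1),"pca",round(np.degrees(np.arctan(d[1]/d[0])),1))
E
python3 plan.py .521 -.2 .1 -27 30
```

```text
time: 7.4
ee_pos: [0.4714, -0.0423, 0.2214]
tool_rot: [3.114, 0.403, -0.005]
ft_force: [-0.3, 0.2, -0.4]
grip_width: 0.0681
gripper_force: 0.0
scene 2587 [1.018 1.033 1.047 1.08  1.168]
top 1131 [1.008 1.018 1.027 1.045 1.099]
top red [ 0.6445 -0.2449  0.0411] [ 645. -246.] [41. 70.] 77.7 pca -12.9
top yellow [ 0.4792 -0.3631  0.0416] [ 479. -364.] [41. 70.] 73.7 pca -16.1
top green [ 0.5207 -0.1999  0.0414] [ 521. -200.] [40. 70.] 64.0 pca -26.0
scene red [ 0.6514 -0.2487  0.0413] [ 648. -247.] [40. 73.] 77.8 pca -12.1
scene yellow [ 0.4859 -0.3668  0.0414] [ 484. -366.] [40. 72.] 73.7 pca -16.5
scene green [ 0.5275 -0.2036  0.0411] [ 526. -203.] [40. 75.] 63.0 pca -26.9
shift [ 0.236 -0.813 -0.62 ] turn [-0.036 -0.338 -0.457] t 7.6
```

View pics/lid_scene.png

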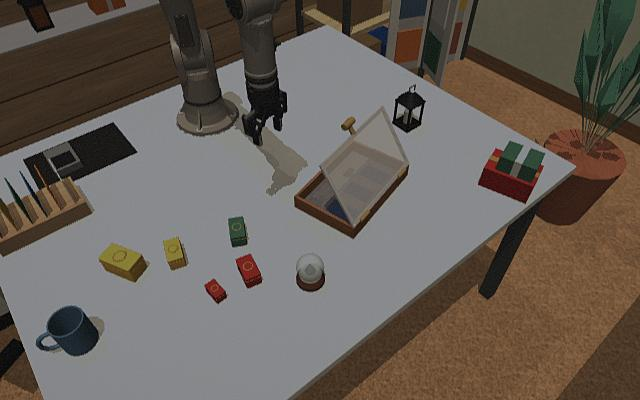

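Lid stands at ~59°, free. Now the green tin, grasped with the tool tilted 30°.

```bash
python3 plan.py .5306 -.205 .1 -26.5 30; python3 -m jog '[{"x":0.1,"y":-0.2,"z":0,"rx":-0.007,"ry":-0.07,"rz":-0.09,"jaw":0.8},{"x":0.2,"y":-0.4,"z":0,"rx":-0.014,"ry":-0.13,"rz":-0.18,"jaw":0.8},{"x":0.28,"y":-0.6,"z":-0.2,"rx":-0.02,"ry":-0.2,"rz":-0.27,"jaw":0.8},{"x":0.28,"y":-0.81,"z":-0.4,"rx":-0.03,"ry":-0.27,"rz":-0.36,"jaw":0.8},{"x":0.28,"y":-0.81,"z":-0.6,"rx":-0.036,"ry":-0.338,"rz":-0.455,"jaw":0.8},{"x":0.28,"y":-0.81,"z":-0.6,"rx":-0.036,"ry":-0.338,"rz":-0.455,"jaw":0.8},{"x":0.28,"y":-0.81,"z":-0.6,"rx":-0.036,"ry":-0.338,"rz":-0.455,"jaw":0.8}]'; python3 plan.py .5306 -.205 .01 -26.5 30
```

```text
shift [ 0.284 -0.838 -0.62 ] turn [-0.034 -0.338 -0.451] t 7.6
time: 8.48
ee_pos: [0.5296, -0.1971, 0.1028]
tool_rot: [2.847, -0.671, 0.757]
ft_force: [0.4, -0.1, 0.2]
grip_width: 0.0682
gripper_force: 0.0
shift [ 0.005 -0.039 -0.464] turn [ 0.    -0.003  0.001] t 8.475
```

```bash
python3 -m jog '[{"x":0.005,"y":-0.039,"z":-0.15,"rx":0,"ry":0,"rz":0,"jaw":0.8},{"x":0.005,"y":-0.039,"z":-0.35,"rx":0,"ry":0,"rz":0,"jaw":0.8},{"x":0.005,"y":-0.039,"z":-0.464,"rx":0,"ry":0,"rz":0,"jaw":0.8},{"x":0.005,"y":-0.039,"z":-0.464,"rx":0,"ry":0,"rz":0,"jaw":0.8},{"x":0.005,"y":-0.039,"z":-0.464,"rx":0,"ry":0,"rz":0,"jaw":0.35},{"x":0.005,"y":-0.039,"z":-0.464,"rx":0,"ry":0,"rz":0,"jaw":0.35},{"x":0.005,"y":-0.039,"z":-0.464,"rx":0,"ry":0,"rz":0,"jaw":0.35},{"x":0.005,"y":-0.039,"z":-0.464,"rx":0,"ry":0,"rz":0,"jaw":0.35}]' 40; python3 lid.py; cat > tins.py <<'E'
from h import *
# tin tops as seen from above: colour + height
p=r.grab_frame("top"); w=cloud(p); hs=cv2.cvtColor(p["frame"],cv2.COLOR_BGR2HSV); H,S=hs[...,0].astype(int),hs[...,1]
a=np.radians(15.1); ex=np.array([np.cos(a),np.sin(a)]); ey=np.array([-ex[1],ex[0]]); o=np.array([.5885,.1498])
for nm,k in (("red",(H<8)|(H>172)),("yellow",(H>20)&(H<36)),("green",(H>50)&(H<85))):
    m=(k&(S>110)&(w[...,2]>.03)&(w[...,2]<.2)&(w[...,0]>.35)&(w[...,0]<.8)&(np.abs(w[...,1])<.42)).astype(np.uint8)
    m=cv2.morphologyEx(m,cv2.MORPH_CLOSE,np.ones((3,3)))
    n,l,st,_=cv2.connectedComponentsWithStats(m)
    for i in range(1,n):
        if st[i,4]<60: continue
        q=w[l==i]; q=q[~np.isnan(q[:,0])]; rc=cv2.minAreaRect((q[:,:2]*1000).astype(np.float32))
        c=np.array(rc[0])/1000-o
        print(nm,st[i,4],"rect",np.round(rc[0]),np.round(rc[1]),round(rc[2],1),"z",np.round(np.percentile(q[:,2],[10,50,95]),3),"case",np.round([c@ex,c@ey],3))
E
python3 tins.py
```

```text
time: 9.48
ee_pos: [0.5343, -0.2093, 0.0173]
tool_rot: [2.847, -0.677, 0.753]
ft_force: [2.0, -0.9, 1.9]
grip_width: 0.0397
gripper_force: 42.4
scene 2574 [1.019 1.032 1.048 1.078 1.161]
top 1125 [1.009 1.018 1.027 1.046 1.099]
red 242 rect [ 645. -246.] [41. 70.] 78.0 z [0.038 0.041 0.047] case [-0.049 -0.396]
red 82 rect [ 638. -337.] [43. 26.] 0.4 z [0.025 0.03  0.034] case [-0.079 -0.483]
yellow 235 rect [ 480. -364.] [39. 70.] 70.7 z [0.038 0.042 0.047] case [-0.239 -0.468]
green 129 rect [ 531. -209.] [41. 41.] 61.6 z [0.038 0.042 0.048] case [-0.149 -0.331]
```

```bash
python3 - <<'E'
from h import *
for i in range(3):
    o=r.observe(); print(o["time"],np.round(o["ee_pos"],4),np.round(o["qd"],3),np.round(o["joints"],3)); r.grab_frame("top")
E
```

```text
9.625 [ 0.5342 -0.2094  0.0173] [-0.001  0.001 -0.001 -0.001  0.002 -0.001 -0.001] [ 0.524  0.394 -0.28   2.203  1.357  0.198 -3.047]
9.675 [ 0.5343 -0.2093  0.0173] [ 0.002  0.    -0.    -0.     0.002 -0.002 -0.003] [ 0.524  0.394 -0.28   2.203  1.357  0.198 -3.047]
9.725 [ 0.5343 -0.2093  0.0173] [0.    0.    0.001 0.001 0.001 0.002 0.001] [ 0.524  0.394 -0.28   2.203  1.357  0.198 -3.047]
```

The arm is against the limits of joints 6 and 7, so I'll let go, rise, turn the tool half round (same grasp, j7 in mid-range) and grip again.

```bash
python3 -m jog '[{"x":0,"y":0,"z":0,"rx":0,"ry":0,"rz":0,"jaw":0.8},{"x":0,"y":0,"z":0,"rx":0,"ry":0,"rz":0,"jaw":0.8},{"x":0,"y":0,"z":0,"rx":0,"ry":0,"rz":0,"jaw":0.8},{"x":0,"y":0,"z":0.25,"rx":0,"ry":0,"rz":0,"jaw":0.8},{"x":0,"y":0,"z":0.5,"rx":0,"ry":0,"rz":0,"jaw":0.8},{"x":0,"y":0,"z":0.5,"rx":-0.045,"ry":0.022,"rz":0.087,"jaw":0.8},{"x":0,"y":0,"z":0.5,"rx":-0.09,"ry":0.045,"rz":0.173,"jaw":0.8},{"x":0,"y":0,"z":0.5,"rx":-0.134,"ry":0.067,"rz":0.26,"jaw":0.8},{"x":0,"y":0,"z":0.5,"rx":-0.179,"ry":0.09,"rz":0.346,"jaw":0.8},{"x":0,"y":0,"z":0.5,"rx":-0.224,"ry":0.112,"rz":0.433,"jaw":0.8},{"x":0,"y":0,"z":0.5,"rx":-0.268,"ry":0.134,"rz":0.52,"jaw":0.8},{"x":0,"y":0,"z":0.5,"rx":-0.313,"ry":0.156,"rz":0.606,"jaw":0.8},{"x":0,"y":0,"z":0.5,"rx":-0.358,"ry":0.178,"rz":0.693,"jaw":0.8},{"x":0,"y":0,"z":0.5,"rx":-0.402,"ry":0.2,"rz":0.78,"jaw":0.8},{"x":0,"y":0,"z":0.5,"rx":-0.447,"ry":0.223,"rz":0.866,"jaw":0.8}]'; sed -i 's/^Rg=.*/if len(sys.argv)>6: ty=-ty\n&/; s/,"t",o\["time"\])/,"t",o["time"],"j",np.round(o["joints"],2))/' plan.py; python3 plan.py .5306 -.205 .1 -26.5 30 f
```

```text
time: 11.65
ee_pos: [0.5311, -0.2092, 0.1146]
tool_rot: [2.268, 1.4, 0.366]
ft_force: [0.2, -0.5, 0.1]
grip_width: 0.0684
gripper_force: 0.0
shift [-0.002  0.021 -0.073] turn [-0.441  0.227  0.868] t 11.65 j [ 1.13  0.32 -0.98  2.12  0.94  0.48 -1.  ]
```

```bash
python3 -m jog '[{"x":0,"y":0,"z":0,"rx":-0.045,"ry":0.022,"rz":0.087,"jaw":0.8},{"x":0,"y":0,"z":0,"rx":-0.09,"ry":0.045,"rz":0.173,"jaw":0.8},{"x":0,"y":0,"z":0,"rx":-0.134,"ry":0.067,"rz":0.26,"jaw":0.8},{"x":0,"y":0,"z":0,"rx":-0.179,"ry":0.09,"rz":0.346,"jaw":0.8},{"x":0,"y":0,"z":0,"rx":-0.224,"ry":0.112,"rz":0.433,"jaw":0.8},{"x":0,"y":0,"z":0,"rx":-0.268,"ry":0.134,"rz":0.52,"jaw":0.8},{"x":0,"y":0,"z":0,"rx":-0.313,"ry":0.156,"rz":0.606,"jaw":0.8},{"x":0,"y":0,"z":0,"rx":-0.358,"ry":0.178,"rz":0.693,"jaw":0.8},{"x":0,"y":0,"z":0,"rx":-0.402,"ry":0.2,"rz":0.78,"jaw":0.8},{"x":0,"y":0.02,"z":0,"rx":-0.441,"ry":0.227,"rz":0.868,"jaw":0.8},{"x":0,"y":0.02,"z":0,"rx":-0.441,"ry":0.227,"rz":0.868,"jaw":0.8}]'; python3 plan.py .5306 -.205 .01 -26.5 30 f;python3 tins.py
```

```text
time: 13.02
ee_pos: [0.5316, -0.2048, 0.1149]
tool_rot: [0.61, 2.557, -0.155]
ft_force: [-1.0, 0.3, 0.7]
grip_width: 0.0683
gripper_force: 0.0
shift [-0.005 -0.001 -0.525] turn [-0.004  0.001  0.003] t 13.025 j [ 1.3   0.44 -1.23  2.12  1.1   0.6   0.45]
red 240 rect [ 645. -245.] [41. 70.] 79.0 z [0.037 0.041 0.047] case [-0.048 -0.396]
red 87 rect [ 640. -338.] [47. 27.] 0.6 z [0.026 0.03  0.035] case [-0.077 -0.484]
yellow 234 rect [ 480. -365.] [39. 69.] 72.9 z [0.037 0.041 0.046] case [-0.239 -0.468]
green 103 rect [ 534. -210.] [37. 35.] 62.3 z [0.038 0.041 0.046] case [-0.146 -0.333]
```

```bash
python3 -m jog '[{"x":-0.005,"y":0,"z":-0.15,"rx":0,"ry":0,"rz":0,"jaw":0.8},{"x":-0.005,"y":0,"z":-0.35,"rx":0,"ry":0,"rz":0,"jaw":0.8},{"x":-0.005,"y":0,"z":-0.525,"rx":0,"ry":0,"rz":0,"jaw":0.8},{"x":-0.005,"y":0,"z":-0.525,"rx":0,"ry":0,"rz":0,"jaw":0.8}]' 40; python3 plan.py .5306 -.205 .01 -26.5 30 f
```

```text
time: 13.58
ee_pos: [0.5285, -0.2043, 0.0075]
tool_rot: [0.609, 2.562, -0.155]
ft_force: [-0.1, -0.0, 0.3]
grip_width: 0.0686
gripper_force: 0.0
shift [ 0.01  -0.004  0.013] turn [-0.004 -0.003  0.002] t 13.575 j [ 1.02  0.57 -0.9   2.21  1.62  0.5  -0.05]
```

```bash
python3 -m jog '[{"x":0.01,"y":0,"z":0.01,"rx":0,"ry":0,"rz":0,"jaw":0.35},{"x":0.01,"y":0,"z":0.01,"rx":0,"ry":0,"rz":0,"jaw":0.35},{"x":0.01,"y":0,"z":0.01,"rx":0,"ry":0,"rz":0,"jaw":0.35},{"x":0.01,"y":0,"z":0.01,"rx":0,"ry":0,"rz":0,"jaw":0.35}]' 50
python3 - <<'E'
from h import *
exec(open("tins.py").read().split("for nm")[0].replace("from h import *","")) 
o_=r.observe(); tcp=o_["ee_pos"]; print(np.round(tcp,4), np.round(o_["tool_rot"],3))
tin=np.array([.5208,-.2]); d=tcp[:2]-tin; f=np.radians(-26.5); print("tcp fwd of tin mm",1000*(d@[np.cos(f),np.sin(f)]),"lat",1000*(d@[-np.sin(f),np.cos(f)]))
fw=d@[np.cos(f),np.sin(f)]
for n,px,py in (("right",.6308,.0705),("mid",.6078,.155),("left",.5848,.2398)):
    g=np.array([px,py])+fw*ex; print(n,"final",np.round(g,4),"pre(120mm back)",np.round(g-.06*ex,4),"z+.104")
E
python3 plan.py .55 -.06 .125 15.1 30 f
```

```text
time: 14.08
ee_pos: [0.5348, -0.2056, 0.0148]
tool_rot: [0.607, 2.552, -0.158]
ft_force: [-1.4, 0.5, 7.2]
grip_width: 0.0395
gripper_force: 51.5
[ 0.5348 -0.2057  0.0148] [ 0.607  2.552 -0.158]
tcp fwd of tin mm 15.085503445747541 lat 1.1816136633462961
right final [0.6454 0.0744] pre(120mm back) [0.5874 0.0588] z+.104
mid final [0.6224 0.1589] pre(120mm back) [0.5644 0.1433] z+.104
left final [0.5994 0.2437] pre(120mm back) [0.5414 0.2281] z+.104
shift [0.076 0.728 0.551] turn [-0.003  0.003  0.464] t 14.125 j [ 1.02  0.57 -0.91  2.2   1.6   0.5  -0.03]
```

```bash
python3 -m jog '[{"x":0,"y":0,"z":0.1,"rx":0,"ry":0,"rz":0,"jaw":0.35},{"x":0,"y":0,"z":0.3,"rx":0,"ry":0,"rz":0,"jaw":0.35},{"x":0,"y":0,"z":0.55,"rx":0,"ry":0,"rz":0,"jaw":0.35},{"x":0.02,"y":0.2,"z":0.55,"rx":0,"ry":0,"rz":0.1,"jaw":0.35},{"x":0.04,"y":0.4,"z":0.55,"rx":0,"ry":0,"rz":0.2,"jaw":0.35},{"x":0.06,"y":0.6,"z":0.55,"rx":0,"ry":0,"rz":0.3,"jaw":0.35},{"x":0.07,"y":0.73,"z":0.55,"rx":0,"ry":0,"rz":0.4,"jaw":0.35},{"x":0.07,"y":0.73,"z":0.55,"rx":0,"ry":0,"rz":0.464,"jaw":0.35},{"x":0.07,"y":0.73,"z":0.55,"rx":0,"ry":0,"rz":0.464,"jaw":0.35}]'; python3 plan.py .5874 .0588 .122 15.1 30 f
python3 - <<'E'
from h import *
p=r.grab_frame("scene"); cv2.imwrite("pics/carry.png",cv2.resize(p["frame"][90:290,180:440],None,fx=3,fy=3))
E
```

```text
time: 15.25
ee_pos: [0.5468, -0.0604, 0.1223]
tool_rot: [-0.337, 2.601, 0.097]
ft_force: [-0.0, -0.4, -0.9]
grip_width: 0.0394
gripper_force: 50.8
shift [ 0.203  0.596 -0.001] turn [-0.003 -0.002  0.003] t 15.25 j [ 1.29  0.43 -1.26  2.11  0.49  0.43  1.58]
```

View pics/carry.png

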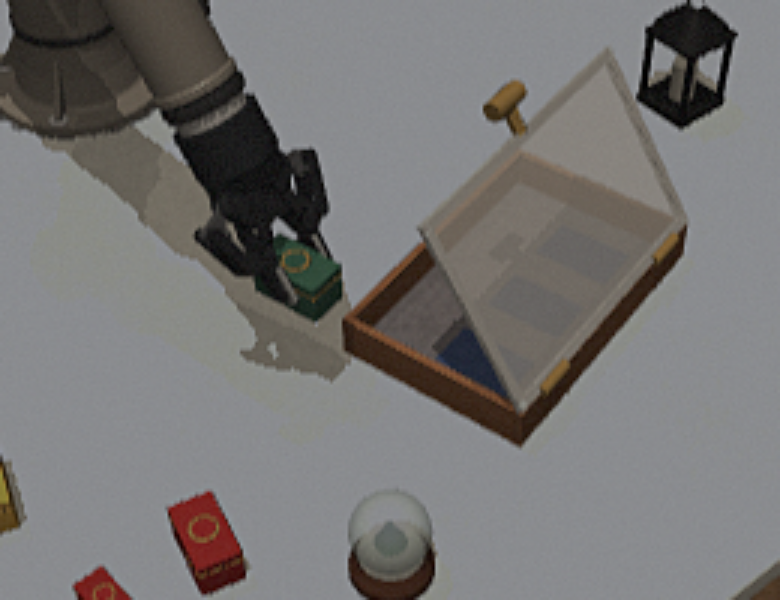

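The green tin is held level, ring centre at about crop (296,259), clear of the case; I check its position in the hand from the scene depth.

```bash
cat > inhand.py <<'E'
import sys
from h import *
p=r.grab_frame("scene"); w=cloud(p); hs=cv2.cvtColor(p["frame"],cv2.COLOR_BGR2HSV); H,S=hs[...,0].astype(int),hs[...,1]
lo,hi=map(int,sys.argv[1:3]); t=r.observe()["ee_pos"]; yw=np.radians(float(sys.argv[3]))
k=((H>=lo)&(H<=hi)) if lo<hi else ((H>=lo)|(H<=hi))
near=(np.hypot(w[...,0]-t[0],w[...,1]-t[1])<.08)&(w[...,2]>.02)&(w[...,2]<t[2]+.06)
m=k&(S>90)&near; q=w[m]
ztop=np.percentile(q[:,2],90); q=q[q[:,2]>ztop-.006]
f=np.array([np.cos(yw),np.sin(yw)]); s=np.array([-f[1],f[0]]); a=(q[:,:2]-t[:2])@f; b=(q[:,:2]-t[:2])@s
c,_,_,_=np.linalg.lstsq(np.c_[a,b,np.ones(len(a))],q[:,2],rcond=None)
rc=cv2.minAreaRect((np.c_[a,b]*1000).astype(np.float32))
print(len(a),"ztop-tcp",ztop-t[2],"slopes",np.round(c[:2],3),"fwd mm",np.round(np.percentile(a*1000,[0,2,98,100]),1),"lat",np.round(np.percentile(b*1000,[0,2,98,100]),1),"rect",np.round(rc[0],1),np.round(rc[1],1),round(rc[2],1),"z",np.round(np.percentile(q[:,2],[2,50,98]),3))
E
python3 inhand.py 45 90 15.1
```

```text
100 ztop-tcp 0.02908741599016873 slopes [-0.17  -0.056] fwd mm [-46.8 -43.   24.2  24.7] lat [-28.4 -27.2  21.5  48.9] rect [-7.3  5.9] [77.6 69.9] 82.7 z [0.146 0.149 0.177]
```

```bash
python3 -m jog '[{"x":0.06,"y":0.2,"z":0.04,"rx":0,"ry":0,"rz":0,"jaw":0.35},{"x":0.13,"y":0.4,"z":0.04,"rx":0,"ry":0,"rz":0,"jaw":0.35},{"x":0.203,"y":0.596,"z":0.02,"rx":0,"ry":0,"rz":0,"jaw":0.35},{"x":0.203,"y":0.596,"z":0.01,"rx":0,"ry":0,"rz":0,"jaw":0.35},{"x":0.203,"y":0.596,"z":0.01,"rx":0,"ry":0,"rz":0,"jaw":0.35}]'; python3 plan.py .6454 .0744 .0225 15.1 30 f
```

```text
time: 15.98
ee_pos: [0.5866, 0.0604, 0.1238]
tool_rot: [-0.344, 2.601, 0.097]
ft_force: [-0.1, -0.5, -1.5]
grip_width: 0.0392
gripper_force: 50.9
shift [ 0.294  0.07  -0.507] turn [-0.002 -0.002 -0.   ] t 15.975 j [ 0.77  0.36 -1.    2.05  0.58  0.42  1.24]
```

```bash
python3 -m jog '[{"x":0.06,"y":0.014,"z":-0.1,"rx":0,"ry":0,"rz":0,"jaw":0.35},{"x":0.12,"y":0.028,"z":-0.2,"rx":0,"ry":0,"rz":0,"jaw":0.35},{"x":0.18,"y":0.042,"z":-0.3,"rx":0,"ry":0,"rz":0,"jaw":0.35},{"x":0.235,"y":0.056,"z":-0.4,"rx":0,"ry":0,"rz":0,"jaw":0.35},{"x":0.27,"y":0.064,"z":-0.46,"rx":0,"ry":0,"rz":0,"jaw":0.35},{"x":0.294,"y":0.07,"z":-0.5,"rx":0,"ry":0,"rz":0,"jaw":0.35},{"x":0.294,"y":0.07,"z":-0.507,"rx":0,"ry":0,"rz":0,"jaw":0.35}]'; python3 plan.py .6454 .0744 .0210 15.1 30 f; python3 tins.py | grep green; python3 lid.py
```

```text
time: 16.85
ee_pos: [0.6462, 0.0726, 0.0223]
tool_rot: [-0.34, 2.601, 0.097]
ft_force: [0.9, -1.2, -1.7]
grip_width: 0.0394
gripper_force: 50.9
shift [-0.004  0.009 -0.007] turn [-0.003 -0.002  0.002] t 16.85 j [ 0.36  0.55 -0.57  1.99  0.92  0.23  0.91]
scene 3040 [0.554 1.025 1.041 1.069 1.153]
top 1308 [0.788 1.014 1.024 1.043 1.092]
```

```bash
python3 -m jog '[{"x":-0.004,"y":0.006,"z":-0.008,"rx":0,"ry":0,"rz":0,"jaw":0.35},{"x":-0.004,"y":0.006,"z":-0.012,"rx":0,"ry":0,"rz":0,"jaw":0.35},{"x":-0.004,"y":0.006,"z":-0.012,"rx":0,"ry":0,"rz":0,"jaw":0.65},{"x":-0.004,"y":0.006,"z":-0.012,"rx":0,"ry":0,"rz":0,"jaw":0.65},{"x":-0.004,"y":0.006,"z":-0.012,"rx":0,"ry":0,"rz":0,"jaw":0.65},{"x":-0.06,"y":-0.01,"z":0.1,"rx":0,"ry":0,"rz":0,"jaw":0.65},{"x":-0.12,"y":-0.028,"z":0.2,"rx":0,"ry":0,"rz":0,"jaw":0.65},{"x":-0.24,"y":-0.056,"z":0.4,"rx":0,"ry":0,"rz":0,"jaw":0.65},{"x":-0.36,"y":-0.09,"z":0.6,"rx":0,"ry":0,"rz":0,"jaw":0.65},{"x":-0.36,"y":-0.4,"z":0.6,"rx":0,"ry":0,"rz":0,"jaw":0.65},{"x":-0.36,"y":-0.7,"z":0.6,"rx":0,"ry":0,"rz":0,"jaw":0.65}]'
cat > placed.py <<'E'
import sys
from h import *
a=np.radians(15.1); ex=np.array([np.cos(a),np.sin(a)]); ey=np.array([-ex[1],ex[0]]); o=np.array([.5885,.1498])
# colour outline of the tin tops seen through the lid: cast pixels onto z=.048
for n in ("top","scene"):
    p=r.grab_frame(n); hs=cv2.cvtColor(p["frame"],cv2.COLOR_BGR2HSV); H,S=hs[...,0].astype(int),hs[...,1]
    if n=="top": cv2.imwrite("pics/placed.png",cv2.resize(p["frame"][140:290,200:440],None,fx=3.3,fy=3.3)); 
    else: cv2.imwrite("pics/placed_s.png",cv2.resize(p["frame"][110:260,260:440],None,fx=4,fy=4))
    for nm,k in (("red",(H<8)|(H>172)),("yellow",(H>18)&(H<38)),("green",(H>48)&(H<88))):
        m=k&(S>70); v,u=np.nonzero(m); P=np.array([at_z(p,(x,y),.048)[:2] for x,y in zip(u,v)]).reshape(-1,2)-o
        X,Y=P@ex,P@ey; s=(np.abs(X-.02)<.07)&(np.abs(Y)<.14)
        if s.sum()<20: continue
        rc=cv2.minAreaRect((np.c_[X,Y][s]*1000).astype(np.float32)); print(n,nm,s.sum(),np.round(rc[0],1),np.round(rc[1],1),round(rc[2],1))
E
python3 placed.py; python3 lid.py; python3 plan.py .6590 -.2485 .1 -12.3 30 f; rm -f /dev/null/x
```

```text
time: 18.38
ee_pos: [0.5747, -0.0673, 0.1444]
tool_rot: [-0.346, 2.597, 0.095]
ft_force: [-0.3, -0.2, -0.5]
grip_width: 0.0553
gripper_force: 0.0
top yellow 32 [  1.3 -28.2] [ 44.4 132.6] 7.9
top green 76 [ -4.6 -87.3] [23.8 38.6] 2.8
scene yellow 24 [  19.  -115.2] [ 5.1 49.7] 88.7
scene green 129 [  21.  -120.2] [29.8 85.9] 55.9
scene 2582 [1.019 1.033 1.047 1.078 1.161]
top 1119 [1.008 1.019 1.027 1.045 1.094]
shift [ 0.423 -0.9   -0.214] turn [-0.003 -0.001 -0.301] t 18.575 j [ 1.24  0.44 -1.23  2.02  0.44  0.5   1.63]
```

View pics/placed.png

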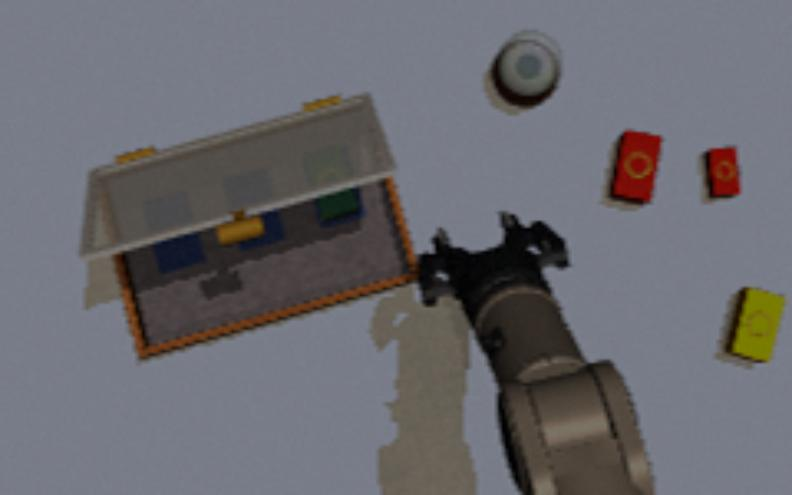

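Green sits upright on the right pad (crop (335,205)), square and centred within ~2 mm. Next is the red tin.

```bash
python3 -m jog '[{"x":0.1,"y":-0.25,"z":0,"rx":0,"ry":0,"rz":-0.08,"jaw":0.8},{"x":0.2,"y":-0.5,"z":0,"rx":0,"ry":0,"rz":-0.16,"jaw":0.8},{"x":0.3,"y":-0.75,"z":-0.1,"rx":0,"ry":0,"rz":-0.24,"jaw":0.8},{"x":0.415,"y":-0.9,"z":-0.2,"rx":0,"ry":0,"rz":-0.3,"jaw":0.8},{"x":0.415,"y":-0.9,"z":-0.2,"rx":0,"ry":0,"rz":-0.301,"jaw":0.8},{"x":0.415,"y":-0.9,"z":-0.2,"rx":0,"ry":0,"rz":-0.301,"jaw":0.8}]'; python3 plan.py .6575 -.2483 .014 -12.3 30 f
```

```text
time: 19.32
ee_pos: [0.658, -0.2421, 0.1033]
tool_rot: [0.269, 2.606, -0.064]
ft_force: [-0.1, 0.2, 0.2]
grip_width: 0.0684
gripper_force: 0.0
shift [-0.003 -0.031 -0.446] turn [-0.004  0.    -0.007] t 19.325 j [ 0.91  0.53 -0.72  1.8   0.62  0.46  1.23]
```

```bash
python3 -m jog '[{"x":0,"y":-0.02,"z":-0.15,"rx":0,"ry":0,"rz":0,"jaw":0.8},{"x":0,"y":-0.02,"z":-0.33,"rx":0,"ry":0,"rz":0,"jaw":0.8},{"x":0,"y":-0.02,"z":-0.44,"rx":0,"ry":0,"rz":0,"jaw":0.8},{"x":0,"y":-0.02,"z":-0.44,"rx":0,"ry":0,"rz":0,"jaw":0.8},{"x":0,"y":-0.02,"z":-0.44,"rx":0,"ry":0,"rz":0,"jaw":0.8}]' 50; python3 plan.py .6575 -.2483 .014 -12.3 30 f
```

```text
time: 19.95
ee_pos: [0.6586, -0.2488, 0.017]
tool_rot: [0.273, 2.603, -0.066]
ft_force: [0.8, 0.5, 0.2]
grip_width: 0.0678
gripper_force: 0.0
shift [-0.006  0.002 -0.015] turn [-0.003  0.002 -0.004] t 19.95 j [ 0.77  0.63 -0.51  1.86  0.77  0.27  1.08]
```

```bash
python3 -m jog '[{"x":0,"y":0,"z":-0.01,"rx":0,"ry":0,"rz":0,"jaw":0.35},{"x":0,"y":0,"z":-0.01,"rx":0,"ry":0,"rz":0,"jaw":0.35},{"x":0,"y":0,"z":-0.01,"rx":0,"ry":0,"rz":0,"jaw":0.35},{"x":0,"y":0,"z":-0.01,"rx":0,"ry":0,"rz":0,"jaw":0.35}]' 50
python3 - <<'E'
from h import *
o=r.observe(); t=o["ee_pos"]; tin=np.array([.6448,-.2455]); f=np.radians(-12.3); d=t[:2]-tin; F=np.array([np.cos(f),np.sin(f)])
print(t,"fwd",1000*d@F,"lat",1000*d@[-F[1],F[0]])
E
```

```text
time: 20.45
ee_pos: [0.6582, -0.25, 0.0144]
tool_rot: [0.275, 2.604, -0.068]
ft_force: [-3.2, 1.6, 6.3]
grip_width: 0.0393
gripper_force: 51.5
[ 0.65818047 -0.25000444  0.01443376] fwd 14.032913069171473 lat -1.5505962568574843
```

```bash
python3 -m jog '[{"x":0,"y":0,"z":0.1,"rx":0,"ry":0,"rz":0,"jaw":0.35},{"x":0,"y":0,"z":0.3,"rx":0,"ry":0,"rz":0,"jaw":0.35},{"x":0,"y":0,"z":0.56,"rx":0,"ry":0,"rz":0,"jaw":0.35},{"x":-0.15,"y":0.25,"z":0.56,"rx":0,"ry":0,"rz":0.08,"jaw":0.35},{"x":-0.3,"y":0.5,"z":0.56,"rx":0,"ry":0,"rz":0.16,"jaw":0.35},{"x":-0.43,"y":0.75,"z":0.56,"rx":0,"ry":0,"rz":0.24,"jaw":0.35},{"x":-0.55,"y":0.95,"z":0.56,"rx":0,"ry":0,"rz":0.304,"jaw":0.35},{"x":-0.55,"y":0.95,"z":0.56,"rx":0,"ry":0,"rz":0.304,"jaw":0.35},{"x":-0.55,"y":0.95,"z":0.56,"rx":0,"ry":0,"rz":0.304,"jaw":0.35}]'; python3 plan.py .54 .228 .126 15.1 30 f; python3 inhand.py 172 8 15.1
```

```text
time: 21.58
ee_pos: [0.5476, -0.0609, 0.125]
tool_rot: [-0.347, 2.599, 0.098]
ft_force: [0.4, -0.0, -1.0]
grip_width: 0.0393
gripper_force: 50.6
shift [-0.038  1.444  0.005] turn [-0.002 -0.001 -0.002] t 21.575 j [ 1.28  0.41 -1.24  2.11  0.44  0.43  1.64]
230 ztop-tcp 0.028742834513795612 slopes [-0.028  0.002] fwd mm [-44.6 -39.3  25.2  26.1] lat [-46.8 -21.2  20.   23.6] rect [-2.3 -1.4] [63.8 69.9] 27.7 z [0.149 0.152 0.156]
```

Held level, as with the green. Continue to the front of the left pad.

```bash
python3 -m jog '[{"x":0,"y":0.2,"z":0,"rx":0,"ry":0,"rz":0,"jaw":0.35},{"x":-0.02,"y":0.45,"z":0,"rx":0,"ry":0,"rz":0,"jaw":0.35},{"x":-0.03,"y":0.7,"z":0,"rx":0,"ry":0,"rz":0,"jaw":0.35},{"x":-0.04,"y":1,"z":0,"rx":0,"ry":0,"rz":0,"jaw":0.35},{"x":-0.04,"y":1,"z":0,"rx":0,"ry":0,"rz":0,"jaw":0.35}]'; python3 -m jog '[{"x":0,"y":0.2,"z":0,"rx":0,"ry":0,"rz":0,"jaw":0.35},{"x":0,"y":0.44,"z":0,"rx":0,"ry":0,"rz":0,"jaw":0.35},{"x":0,"y":0.44,"z":0,"rx":0,"ry":0,"rz":0,"jaw":0.35},{"x":0,"y":0.44,"z":0,"rx":0,"ry":0,"rz":0,"jaw":0.35}]'; python3 plan.py .5983 .2434 .0220 15.1 30 f
```

```text
time: 22.25
ee_pos: [0.5394, 0.1487, 0.127]
tool_rot: [-0.366, 2.592, 0.106]
ft_force: [-1.0, -0.8, -1.6]
grip_width: 0.0394
gripper_force: 50.7
time: 22.75
ee_pos: [0.5399, 0.2272, 0.1246]
tool_rot: [-0.347, 2.6, 0.098]
ft_force: [0.0, -1.5, -1.7]
grip_width: 0.0396
gripper_force: 50.8
shift [ 0.292  0.081 -0.513] turn [-0.002 -0.002 -0.002] t 22.75 j [ 0.18  0.28 -0.78  2.07  0.77  0.47  0.68]
```

```bash
python3 -m jog '[{"x":0.06,"y":0.016,"z":-0.1,"rx":0,"ry":0,"rz":0,"jaw":0.35},{"x":0.12,"y":0.032,"z":-0.2,"rx":0,"ry":0,"rz":0,"jaw":0.35},{"x":0.18,"y":0.049,"z":-0.3,"rx":0,"ry":0,"rz":0,"jaw":0.35},{"x":0.235,"y":0.064,"z":-0.4,"rx":0,"ry":0,"rz":0,"jaw":0.35},{"x":0.27,"y":0.074,"z":-0.46,"rx":0,"ry":0,"rz":0,"jaw":0.35},{"x":0.292,"y":0.081,"z":-0.5,"rx":0,"ry":0,"rz":0,"jaw":0.35},{"x":0.292,"y":0.081,"z":-0.51,"rx":0,"ry":0,"rz":0,"jaw":0.35},{"x":0.292,"y":0.081,"z":-0.51,"rx":0,"ry":0,"rz":0,"jaw":0.35}]'; python3 plan.py .5983 .2434 .0205 15.1 30 f
```

```text
time: 23.75
ee_pos: [0.5979, 0.2437, 0.0231]
tool_rot: [-0.348, 2.599, 0.099]
ft_force: [0.5, -0.2, -1.5]
grip_width: 0.0395
gripper_force: 50.8
shift [ 0.002 -0.001 -0.013] turn [-0.003 -0.001 -0.002] t 23.75 j [-0.09  0.52 -0.47  2.01  1.2   0.34  0.29]
```

```bash
python3 -m jog '[{"x":0,"y":0,"z":-0.01,"rx":0,"ry":0,"rz":0,"jaw":0.35},{"x":0,"y":0,"z":-0.016,"rx":0,"ry":0,"rz":0,"jaw":0.35},{"x":0,"y":0,"z":-0.016,"rx":0,"ry":0,"rz":0,"jaw":0.65},{"x":0,"y":0,"z":-0.016,"rx":0,"ry":0,"rz":0,"jaw":0.65},{"x":0,"y":0,"z":-0.016,"rx":0,"ry":0,"rz":0,"jaw":0.65},{"x":-0.06,"y":-0.016,"z":0.1,"rx":0,"ry":0,"rz":0,"jaw":0.65},{"x":-0.12,"y":-0.032,"z":0.2,"rx":0,"ry":0,"rz":0,"jaw":0.65},{"x":-0.24,"y":-0.064,"z":0.4,"rx":0,"ry":0,"rz":0,"jaw":0.65},{"x":-0.36,"y":-0.1,"z":0.6,"rx":0,"ry":0,"rz":0,"jaw":0.65},{"x":-0.4,"y":-0.4,"z":0.6,"rx":0,"ry":0,"rz":0,"jaw":0.8},{"x":-0.4,"y":-0.7,"z":0.6,"rx":0,"ry":0,"rz":0,"jaw":0.8},{"x":-0.4,"y":-1,"z":0.6,"rx":0,"ry":0,"rz":0,"jaw":0.8},{"x":-0.4,"y":-1,"z":0.6,"rx":0,"ry":0,"rz":0,"jaw":0.8}]'; python3 placed.py;python3 lid.py; python3 tins.py | grep yellow; python3 plan.py .4917 -.3671 .1 -16.3 30 f
```

```text
time: 25.38
ee_pos: [0.5175, 0.0409, 0.1428]
tool_rot: [-0.344, 2.6, 0.097]
ft_force: [-0.1, 0.1, -0.8]
grip_width: 0.0684
gripper_force: 0.0
top red 196 [21.1 69.5] [ 73.2 147.6] 9.8
top yellow 37 [-2.4 -2.8] [ 46.9 183.6] 7.3
top green 76 [ -3.4 -87.8] [22.6 38.2] 0.3
scene yellow 28 [  19.  -115.3] [ 5.7 49.7] 89.1
scene green 118 [  22.5 -121.8] [31.2 90.1] 56.1
scene 2587 [1.019 1.033 1.048 1.079 1.165]
top 1125 [1.008 1.018 1.028 1.046 1.102]
yellow 234 rect [ 480. -365.] [40. 69.] 73.0 z [0.037 0.041 0.046] case [-0.239 -0.468]
shift [-0.13  -2.062 -0.215] turn [-0.003 -0.    -0.353] t 25.625 j [ 1.06  0.14 -1.15  2.19  0.06  0.38  1.73]
```

```bash
python3 -m jog '[{"x":0,"y":-0.25,"z":0,"rx":0,"ry":0,"rz":-0.09,"jaw":0.8},{"x":0,"y":-0.5,"z":0,"rx":0,"ry":0,"rz":-0.18,"jaw":0.8},{"x":0,"y":-0.75,"z":0,"rx":0,"ry":0,"rz":-0.27,"jaw":0.8},{"x":-0.06,"y":-1,"z":0,"rx":0,"ry":0,"rz":-0.353,"jaw":0.8},{"x":-0.06,"y":-1,"z":0,"rx":0,"ry":0,"rz":-0.353,"jaw":0.8}]'; python3 -m jog '[{"x":0,"y":-0.25,"z":0,"rx":0,"ry":0,"rz":0,"jaw":0.8},{"x":-0.05,"y":-0.5,"z":-0.05,"rx":0,"ry":0,"rz":0,"jaw":0.8},{"x":-0.07,"y":-0.75,"z":-0.1,"rx":0,"ry":0,"rz":0,"jaw":0.8},{"x":-0.07,"y":-1,"z":-0.2,"rx":0,"ry":0,"rz":0,"jaw":0.8},{"x":-0.07,"y":-1,"z":-0.2,"rx":0,"ry":0,"rz":0,"jaw":0.8},{"x":-0.07,"y":-1,"z":-0.2,"rx":0,"ry":0,"rz":0,"jaw":0.8}]';  python3 plan.py .4917 -.3677 .014 -16.6 30 f
```

```text
time: 26.25
ee_pos: [0.5057, -0.1561, 0.1429]
tool_rot: [0.376, 2.595, -0.096]
ft_force: [-0.1, 0.5, 0.3]
grip_width: 0.0682
gripper_force: 0.0
time: 27.0
ee_pos: [0.4934, -0.3527, 0.1029]
tool_rot: [0.37, 2.595, -0.091]
ft_force: [-0.2, -0.2, 0.0]
grip_width: 0.0683
gripper_force: 0.0
shift [-0.009 -0.075 -0.445] turn [-0.004  0.001 -0.005] t 27.0 j [ 1.37  0.39 -0.78  2.01  0.19  0.36  1.82]
```

```bash
python3 -m jog '[{"x":-0.009,"y":-0.07,"z":-0.15,"rx":0,"ry":0,"rz":0,"jaw":0.8},{"x":-0.009,"y":-0.07,"z":-0.33,"rx":0,"ry":0,"rz":0,"jaw":0.8},{"x":-0.009,"y":-0.07,"z":-0.445,"rx":0,"ry":0,"rz":0,"jaw":0.8},{"x":-0.009,"y":-0.07,"z":-0.445,"rx":0,"ry":0,"rz":0,"jaw":0.8},{"x":-0.009,"y":-0.07,"z":-0.445,"rx":0,"ry":0,"rz":0,"jaw":0.8}]' 50; python3 plan.py .4917 -.3677 .014 -16.6 30 f
```

```text
time: 27.62
ee_pos: [0.4914, -0.3665, 0.0144]
tool_rot: [0.368, 2.596, -0.092]
ft_force: [-0.2, 0.6, -0.6]
grip_width: 0.0682
gripper_force: 0.0
shift [ 0.002 -0.006 -0.002] turn [-0.003  0.001 -0.006] t 27.625 j [ 1.33  0.58 -0.74  2.06  0.73  0.2   1.38]
```

```bash
python3 -m jog '[{"x":0,"y":-0.005,"z":0,"rx":0,"ry":0,"rz":0,"jaw":0.35},{"x":0,"y":-0.005,"z":0,"rx":0,"ry":0,"rz":0,"jaw":0.35},{"x":0,"y":-0.005,"z":0,"rx":0,"ry":0,"rz":0,"jaw":0.35},{"x":0,"y":-0.005,"z":0,"rx":0,"ry":0,"rz":0,"jaw":0.35}]' 50
python3 - <<'E'
from h import *
o=r.observe(); t=o["ee_pos"]; tin=np.array([.4795,-.364]); f=np.radians(-16.6); d=t[:2]-tin; F=np.array([np.cos(f),np.sin(f)])
fw=d@F; print(t,"fwd",1000*fw,"lat",1000*d@[-F[1],F[0]], "final",.6078+fw*.9655,.155+fw*.2605,t[2]+.006,np.round(o["joints"],2))
E
```

```text
time: 28.12
ee_pos: [0.4911, -0.3704, 0.0153]
tool_rot: [0.374, 2.593, -0.095]
ft_force: [-2.7, 1.9, 7.0]
grip_width: 0.0392
gripper_force: 51.5
[ 0.49105125 -0.37036545  0.01533224] fwd 12.88835529071104 lat -2.800099202114295 final 0.6202437070331815 0.1583574165532302 0.021332238637416276 [ 1.34  0.58 -0.74  2.05  0.73  0.2   1.38]
```

```bash
python3 -m jog '[{"x":0,"y":0,"z":0.1,"rx":0,"ry":0,"rz":0,"jaw":0.35},{"x":0,"y":0,"z":0.3,"rx":0,"ry":0,"rz":0,"jaw":0.35},{"x":0,"y":0,"z":0.56,"rx":0,"ry":0,"rz":0,"jaw":0.35},{"x":0.02,"y":0.25,"z":0.56,"rx":0,"ry":0,"rz":0.08,"jaw":0.35},{"x":0.05,"y":0.5,"z":0.56,"rx":0,"ry":0,"rz":0.16,"jaw":0.35},{"x":0.1,"y":0.75,"z":0.56,"rx":0,"ry":0,"rz":0.24,"jaw":0.35},{"x":0.15,"y":1,"z":0.56,"rx":0,"ry":0,"rz":0.352,"jaw":0.35},{"x":0.15,"y":1,"z":0.56,"rx":0,"ry":0,"rz":0.352,"jaw":0.35}]'; python3 -m jog '[{"x":0.02,"y":0.25,"z":0,"rx":0,"ry":0,"rz":0,"jaw":0.35},{"x":0.04,"y":0.5,"z":0,"rx":0,"ry":0,"rz":0,"jaw":0.35},{"x":0.1,"y":0.75,"z":0,"rx":0,"ry":0,"rz":0,"jaw":0.35},{"x":0.14,"y":1,"z":0,"rx":0,"ry":0,"rz":0,"jaw":0.35},{"x":0.14,"y":1,"z":0,"rx":0,"ry":0,"rz":0,"jaw":0.35},{"x":0.14,"y":1,"z":0,"rx":0,"ry":0,"rz":0,"jaw":0.35}]'; python3 plan.py .562 .143 .127 15.1 30 f; python3 inhand.py 18 38 15.1
```

```text
time: 29.12
ee_pos: [0.5199, -0.1671, 0.1259]
tool_rot: [-0.354, 2.599, 0.102]
ft_force: [0.2, 0.5, -0.7]
grip_width: 0.0396
gripper_force: 50.7
time: 29.88
ee_pos: [0.5475, 0.0289, 0.1256]
tool_rot: [-0.348, 2.601, 0.098]
ft_force: [-0.2, -1.6, -1.5]
grip_width: 0.0392
gripper_force: 51.0
shift [0.072 0.571 0.007] turn [-0.002 -0.002 -0.002] t 29.875 j [ 0.92  0.26 -1.02  2.14  0.28  0.36  1.57]
220 ztop-tcp 0.02823649001175732 slopes [-0.078 -0.133] fwd mm [-45.  -36.7  25.1  26.5] lat [-51.8 -29.8  20.4  22. ] rect [-0.8 -3.4] [62.2 78.6] 23.3 z [0.148 0.152 0.175]
```

```bash
python3 -m jog '[{"x":0.03,"y":0.2,"z":0,"rx":0,"ry":0,"rz":0,"jaw":0.35},{"x":0.05,"y":0.4,"z":0,"rx":0,"ry":0,"rz":0,"jaw":0.35},{"x":0.072,"y":0.57,"z":0,"rx":0,"ry":0,"rz":0,"jaw":0.35},{"x":0.072,"y":0.57,"z":0,"rx":0,"ry":0,"rz":0,"jaw":0.35},{"x":0.072,"y":0.57,"z":0,"rx":0,"ry":0,"rz":0,"jaw":0.35}]'; python3 plan.py .6206 .1585 .0230 15.1 30 f; python3 lid.py
```

```text
time: 30.55
ee_pos: [0.5625, 0.1401, 0.125]
tool_rot: [-0.341, 2.602, 0.097]
ft_force: [-0.0, -1.0, -1.1]
grip_width: 0.0393
gripper_force: 51.0
shift [ 0.291  0.092 -0.51 ] turn [-0.002 -0.003  0.001] t 30.55 j [ 0.39  0.25 -0.75  2.09  0.52  0.38  1.09]
scene 2601 [1.02  1.033 1.048 1.079 1.166]
top 1114 [1.008 1.019 1.028 1.046 1.095]
```

```bash
python3 -m jog '[{"x":0.06,"y":0.018,"z":-0.1,"rx":0,"ry":0,"rz":0,"jaw":0.35},{"x":0.12,"y":0.036,"z":-0.2,"rx":0,"ry":0,"rz":0,"jaw":0.35},{"x":0.18,"y":0.055,"z":-0.3,"rx":0,"ry":0,"rz":0,"jaw":0.35},{"x":0.235,"y":0.072,"z":-0.4,"rx":0,"ry":0,"rz":0,"jaw":0.35},{"x":0.27,"y":0.082,"z":-0.46,"rx":0,"ry":0,"rz":0,"jaw":0.35},{"x":0.291,"y":0.088,"z":-0.5,"rx":0,"ry":0,"rz":0,"jaw":0.35},{"x":0.291,"y":0.088,"z":-0.507,"rx":0,"ry":0,"rz":0,"jaw":0.35},{"x":0.291,"y":0.088,"z":-0.507,"rx":0,"ry":0,"rz":0,"jaw":0.35}]'; python3 plan.py .6206 .1585 .0213 15.1 30 f
```

```text
time: 31.65
ee_pos: [0.6207, 0.1594, 0.0244]
tool_rot: [-0.344, 2.6, 0.098]
ft_force: [-0.1, 0.6, -0.6]
grip_width: 0.0391
gripper_force: 51.1
shift [-0.    -0.005 -0.016] turn [-0.003 -0.002 -0.001] t 31.65 j [ 0.03  0.49 -0.39  2.03  0.97  0.21  0.66]
```

Lower, release, and retreat well clear so the pads can be inspected.

```bash
python3 -m jog '[{"x":0,"y":-0.004,"z":-0.01,"rx":0,"ry":0,"rz":0,"jaw":0.35},{"x":0,"y":-0.004,"z":-0.018,"rx":0,"ry":0,"rz":0,"jaw":0.35},{"x":0,"y":-0.004,"z":-0.018,"rx":0,"ry":0,"rz":0,"jaw":0.65},{"x":0,"y":-0.004,"z":-0.018,"rx":0,"ry":0,"rz":0,"jaw":0.65},{"x":0,"y":-0.004,"z":-0.018,"rx":0,"ry":0,"rz":0,"jaw":0.65},{"x":-0.06,"y":-0.018,"z":0.1,"rx":0,"ry":0,"rz":0,"jaw":0.65},{"x":-0.12,"y":-0.034,"z":0.2,"rx":0,"ry":0,"rz":0,"jaw":0.65},{"x":-0.24,"y":-0.064,"z":0.4,"rx":0,"ry":0,"rz":0,"jaw":0.65},{"x":-0.36,"y":-0.1,"z":0.6,"rx":0,"ry":0,"rz":0,"jaw":0.65},{"x":-0.45,"y":-0.4,"z":0.6,"rx":0,"ry":0,"rz":0,"jaw":0.8},{"x":-0.5,"y":-0.7,"z":0.6,"rx":0,"ry":0,"rz":0,"jaw":0.8},{"x":-0.5,"y":-1,"z":0.6,"rx":0,"ry":0,"rz":0,"jaw":0.8},{"x":-0.5,"y":-1,"z":0.6,"rx":0,"ry":0,"rz":0,"jaw":0.8},{"x":-0.5,"y":-1,"z":0.6,"rx":0,"ry":0,"rz":0,"jaw":0.8}]'; python3 lid.py; sed -i 's/(H<8)|(H>172)/(H<4)|(H>172)/; s/S>70)/S>(120 if nm!="green" else 70))/; s/np.abs(Y)<.14)/np.abs(Y-{"red":.088,"yellow":0,"green":-.088}[nm])<.035)/' placed.py; python3 placed.py
python3 - <<'E'
from h import *
p=r.grab_frame("top"); a=p["frame"][160:260,220:340]; p=r.grab_frame("scene"); b=p["frame"][110:250,280:430]
a=cv2.resize(a,(600,500),interpolation=cv2.INTER_CUBIC)[:,50:450]; b=cv2.resize(b,(400,373),interpolation=cv2.INTER_CUBIC); b=cv2.copyMakeBorder(b,0,127,0,0,0)
cv2.imwrite("pics/final.png",cv2.convertScaleAbs(np.hstack([a,b]),alpha=1.5))
E
```

```text
time: 33.4
ee_pos: [0.5205, -0.0428, 0.1445]
tool_rot: [-0.337, 2.6, 0.097]
ft_force: [-0.7, 0.5, -0.0]
grip_width: 0.0678
gripper_force: 0.0
scene 2597 [1.02  1.033 1.048 1.081 1.161]
top 1124 [1.01  1.019 1.028 1.048 1.103]
top red 95 [-4.3 86.6] [26.2 44. ] 0.3
top yellow 61 [-2.3  6.6] [54.2 30.6] 74.3
top green 75 [ -4.6 -87.9] [23.8 37.6] 2.8
scene green 77 [  14.7 -113.4] [26.  67.7] 56.1
```

View pics/final.png

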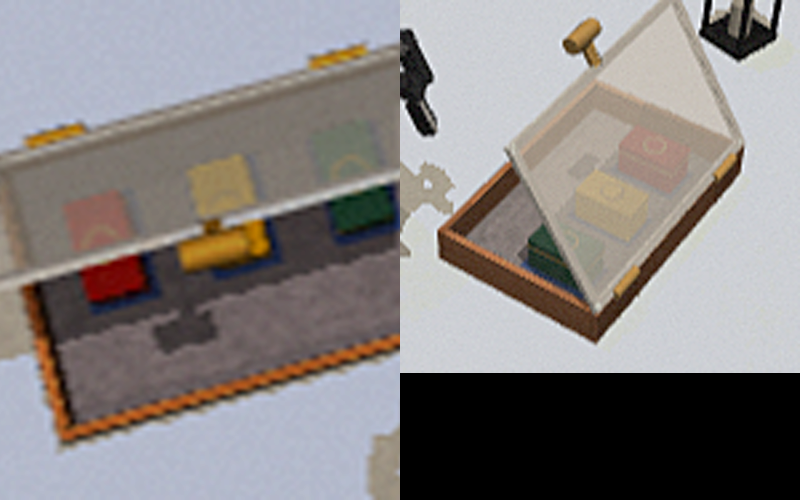

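The final picture shows all three tins upright on their pads in an even row: red at (100,240), yellow at (225,200) and green at (350,175). The lid stands near 60° and the gripper is clear of everything.

```bash
python3 -c "
from bench import r
print(r.sign_off())"
```

```text
the job is handed in; nothing more can be done
None
```

I handed the job in at about 34 s. By camera the lid stands free at about 59–60°, and red, yellow and green sit upright on the left, middle and right pads. Red and green measured about 2–5 mm from their pad centres, while yellow, partly hidden by the pull, was only checked by eye. No verdict came back from the hand-in.

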